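Fetch the wide spare bar out of the slotted box

ROBOT

A 6-joint arm with a two-finger parallel gripper is mounted at the origin on the work surface. World frame = base frame: x ahead of the robot, y to its left, z up, the work surface at z = 0. Lengths are in mm, angles in rad, forces in N, time in s.
With the tool pointing down it reaches from about 350 to 875 mm from the base axis. Payload 4.2 kg.
Tool frame: the origin (TCP) lies midway between the tips of the shut fingers; the grasp point (between the pads) lies 19 mm behind it; z points along the fingers, y is the direction in which the jaws open and shut (so a half turn about z gives the same grasp; the last joint's range is limited). The gripper opens to 87 mm and grips with 3 to 60 N. Pads are 19 mm wide; open, the fingers measure 117 mm over their backs; the gripper's body (75 mm by 190 mm) begins 51 mm behind the grasp point.
Start: joints at [1.43, 0.385, 0.008, 0, -1.194, -0.259], TCP at [243.238, 575.703, 222.55] pointing down, gripper open.
Joint ranges: [-3.14, 3.14], [-1.21, 2.06], [-1.07, 1.41], [-3.16, 2.05], [-2.99, -0.16], [-3.1, 3.1]. Speed limits (rad/s): [2.79, 2.79, 3.14, 3.14, 3.14, 3.14].

INTERFACE

Orientations are given as a unit quaternion [x, y, z, w].
In Python, from bench import r gives the robot as it stands.
- The arm moves only by the shell command python3 -m handwheel 'ROWS' [FORCE]. ROWS is text: rows parted by semicolons, each of 5 numbers parted by spaces: the closure, from 0 (fully open) to 1 (shut), then the shift along the tool's x, y, z in mm, then the turn about the tool's z in rad. In form: jaw dx dy dz spin; .... A call has 1 to 8 rows; each row shifts and turns the pose as measured when the row begins, along the tool's axes as they then stand; what a row does not reach is not made up. A row lasts 1/12 s, in which the tool goes at most 41.7 mm and 7.16 degrees, less where a joint would pass 70% of its speed; a pose out of reach is approached as far as the arm can. A call with a gripper value outside its range is refused whole. The fingers move at their own pace and stop on an object; FORCE is the grip in N (left out, the last holds). Time passes only in rows, so rows that do not move let the fingers close. It gives the time, the measured TCP pose, the force and the opening at its end, in the units of the state.
- r.get_obs(): the state, without advancing time (a new reading comes with each control period).
- r.snapshot(name): name is "side" or "top"; returns a dict with "frame" (420x560x3 uint8, red, green, blue), "fx", "fy", "cx", "cy" (pixels), "k1" (the pictures are not rectified: a ray, as slopes to the right and down, at radius r is drawn at 1 + k1 r^2 times it, then the intrinsics apply), "rvec" (rotation vector, rad) and "tvec" (3), from world to camera coordinates, as OpenCV has them. Camera axes: x right, y down, z forward; pixel columns grow to the right and rows downward; lengths in mm; the calibration is good to about 2 mm. A picture is of the moment at which its call begins. There is no depth.
- r.close_job(): hands the job in, once; it reports no verdict.
The state is a dict: "time": time; "joint_positions": joint angles; "qvel": joint speeds; "joint_efforts": joint torques, N m; "position": TCP position; "ee_rot": TCP orientation; "contact_force": force on the tool from outside, world axes, zero at the start; "torque": the same for the moment, N m; "grip_width": finger opening in mm.
Only numpy, scipy, OpenCV 4.12 (cv2) and the standard library are available. Lean on these libraries where they do the work, as an engineer would, in place of code of your own. Each camera call takes 0.05 s, during which the arm holds its last target. There are 200 camera calls.

TASK

Take the wide flat bar (not the narrow one) out of the slotted bar box: tilt its free end up over the stop lip and draw it out through its slot, then lay it down gently, flat inside the long steel tray. Leave the narrow bar in the box.

Things in the scene. Friction and masses are not known exactly. Their poses are not given: they have to be found in the camera images.
- flat_bar_mid (a point): centre of the WIDE flat bar to fetch: plain aluminium, 260 long x 28 wide x 10 thick, about 190 g, four small dark bolt holes. Frame: x along its length (at the start pointing into the box, to its rear end), y across its width, z up. It starts lying level in one of the box's two slots, its x within 3 degrees of the box's x, its free end sticking out of the front. Loose.
- narrow_bar_mid (a point): centre of the NARROW bar that stays: plain aluminium, 260 x 12 x 10 thick, no holes, same axes, lying level in the other slot, about 80 mm to the side of the wide bar. Loose.
- bar_box: fixed maroon box, 170 wide, clear sides and lid. Origin on the bench in the inside face of the front wall (6 thick, 98 high), midway between its two upright slots (44 wide, centred at y -40 and +40, from 26 to 88 above the bench); x points into the box, z up. Inside: x 0 to 145, floor 26 high. The lid slopes down to 24 above the floor at the rear: a bar tilts up to 18 degrees about its rear end.
- box_lip (a point): top centre of the stop lip in front (x -136 to -131 of the box, 66 above the bench, 40 above the bars' underside), box axes. The bars end about 10 mm behind it, on a 26 high rest strip (x -131 to -100); it stops a level pull. Between strip and wall the bars hang free, 22 above a 4 thick base, open above: grasp the bar there from above (x -90 to -40).
- tray: fixed open steel tray lying on the bench, 340 (x) x 170 (y) outside, walls 4 thick and 18 high, floor 4 thick. Origin at the centre of its underside; x along its length, z up.

How it is judged (in metres and radians):
On the way, in this order (a step that is already met when the one before it is completed fails the run):
1. the wide bar is tilted up by more than 4 degrees while its rear part is still in the box (angle between flat_bar_mid's own z axis and vertical above 0.07 rad and x of flat_bar_mid in the frame of bar_box above -0.1 m), for 0.1 s.
2. the wide bar is out of the box (x of flat_bar_mid in the frame of bar_box below -0.14 m), for 0.1 s.
At the end, for the whole second after the job is handed in: The wide bar lies flat (within 4.5 degrees) and still on the tray's floor, wholly inside its walls; the narrow bar is within 30 mm of where it began (x of flat_bar_mid in the frame of tray between -0.06 and 0.06 m and y of flat_bar_mid in the frame of tray between -0.075 and 0.075 m and z of flat_bar_mid in the frame of tray below 0.014 m and angle between the z axis of flat_bar_mid and the z axis of tray, either way round below 0.08 rad and linear speed of flat_bar below 0.02 m/s and distance of narrow_bar_mid from where it was at the start of the episode below 0.03 m); the robot touches nothing.
It fails at once if the narrow bar is moved more than 30 mm (distance of narrow_bar_mid from where it was at the start of the episode above 0.03 m).
It fails at once if the wide bar is dropped: it falls freely faster than 0.8 m/s (more than about 30 mm) (contact force between the fingers and flat_bar below 0.1 N and linear speed of flat_bar above 0.8 m/s).
It also fails if it takes over 45 s, if anything falls off the work surface, if the arm or the gripper's body presses on something with over 40 N, if the wrist force passes 120 N, or if a joint passes its speed limit or range.

## Working session

There is one attempt and no reset: what is moved stays moved. The work goes in short steps, Python scripts to look and compute and a shell command to move; the robot and the scene stay as the last step left them, time stands still between calls to the robot, and variables do not carry over. Pictures are saved under pics/ and viewed, about 8 in all and at most 12, crops included, and the job is handed in when it is done.

```bash
ls; mkdir -p pics; python3 - <<'E'
from bench import r
import cv2
for n in("top","side"):
    s=r.snapshot(n); cv2.imwrite(f"pics/{n}0.png",s["frame"][:,:,::-1])
    print({k:v for k,v in s.items() if k!="frame"})
print(r.get_obs())
E
```

```text
pics
{'fx': 400.14115997253396, 'fy': 400.14115997253396, 'cx': 284.33127419459504, 'cy': 208.86365004717828, 'k1': -0.059442099395346545, 'rvec': array([ 2.178089  , -2.15356185,  0.09272591]), 'tvec': array([ 19.26630724, 595.14399582, 874.60238238])}
{'fx': 547.0127088344967, 'fy': 547.0127088344967, 'cx': 275.1331141972013, 'cy': 205.20463599784404, 'k1': -0.07095441333486065, 'rvec': array([ 0.45992218, -2.74686594,  1.17581027]), 'tvec': array([568.56401203, 151.72772846, 877.77215166])}
{'time': 0.1, 'joint_positions': array([ 1.42962624e+00,  3.85489047e-01,  6.75481747e-03, -4.60499625e-04,
       -1.19404215e+00, -2.58609868e-01]), 'qvel': array([ 0.00017179, -0.00302436,  0.00276084,  0.00174595,  0.00036841,
        0.00039598]), 'joint_efforts': array([ 4.93688040e-04, -3.91688597e+01,  1.87934518e+01,  4.23185930e+00,
        1.34764082e-02, -6.71709199e-05]), 'position': array([243.01969371, 575.21274521, 221.55656234]), 'ee_rot': array([ 9.80071061e-01, -1.98644630e-01, -1.55547213e-04,  1.00088081e-03]), 'contact_force': array([ 0.43357579,  0.24091132, -0.64918566]), 'torque': array([-0.02354763, -0.06997165, -0.02683635]), 'grip_width': 87.14054605298213}
```

View pics/top0.png

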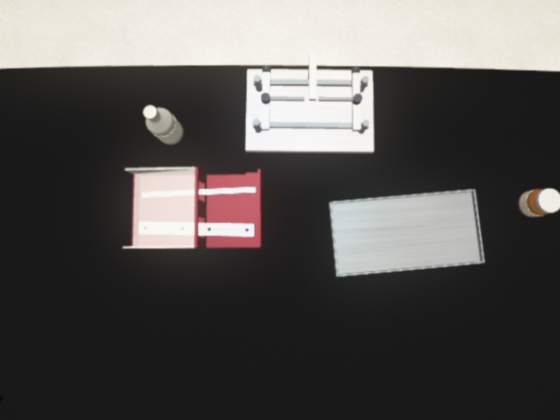

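View pics/side0.png

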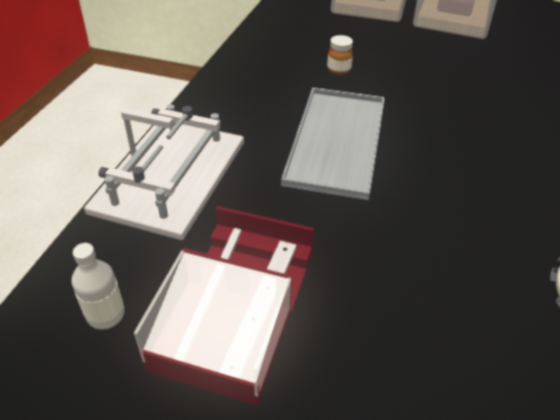

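Top view: box at cols 125-262, rows 168-248, with its open front on the right. The wide bar (with holes) is at row ~229, the narrow one at ~190, and the tray at cols 330-484, rows 190-276. The side view agrees.

```bash
cat > h.py <<'E'
import numpy as np, cv2
def cam(s):
    K=np.array([[s["fx"],0,s["cx"]],[0,s["fy"],s["cy"]],[0,0,1]]); return K,np.array([s["k1"],0,0,0.]),cv2.Rodrigues(s["rvec"])[0],np.array(s["tvec"]).ravel()
def cast(s,px,z):
    K,d,R,t=cam(s)
    p=cv2.undistortPoints(np.array(px,float).reshape(-1,1,2),K,d).reshape(-1,2)
    D=np.c_[p,np.ones(len(p))]@R; C=-R.T@t
    return C+D*((z-C[2])/D[:,2])[:,None]
def proj(s,P):
    K,d,R,t=cam(s); return cv2.projectPoints(np.array(P,float).reshape(-1,1,3),R,t,K,d)[0].reshape(-1,2)
E
python3 - <<'E'
from bench import r
from h import *
s=r.snapshot("top"); f=s["frame"].astype(int); np.set_printoptions(precision=1,suppress=True)
R,G,B=f[...,0],f[...,1],f[...,2]
def rects(m,z,amin,lab):
    cs,_=cv2.findContours(m.astype(np.uint8),0,2)
    for c in cs:
        if cv2.contourArea(c)>amin:
            q=cv2.boxPoints(cv2.minAreaRect(c)); w=cast(s,q,z); print(lab,cv2.contourArea(c),q.tolist(),"\n",w[:,:2],"mid",w.mean(0)[:2], [np.linalg.norm(w[i]-w[i+1]) for i in (0,1)], "ang",np.degrees(np.arctan2(*(w[1]-w[0])[1::-1])),np.degrees(np.arctan2(*(w[2]-w[1])[1::-1])))
X,Y=np.meshgrid(range(560),range(420))
front=(X>198)&(X<270)&(Y>160)&(Y<255)
rects((G>150)&front,36,60,"barfront")
rects((R>70)&(R-G>50)&front,4,60,"base")
t=(f.sum(2)>150)&(X>320)&(X<500)&(Y>180)&(Y<290); rects(t,18,2000,"tray")
print(proj(s,[[0,0,0],[243,575,222],[400,400,0]]))
for v in (208,216): print(f[v,125:270].tolist()[0::3] if 0 else "")
cv2.imwrite("pics/crop1.png",cv2.resize(s["frame"][155:260,115:275,::-1],None,fx=5,fy=5,interpolation=cv2.INTER_CUBIC))
E
```

```text
barfront 683.5 [[198.73715209960938, 235.40660095214844], [199.00079345703125, 221.96080017089844], [254.21484375, 223.04344177246094], [253.95120239257812, 236.48924255371094]] 
 [[532.4 216.8]
 [562.6 217.2]
 [561.6  92.9]
 [531.6  92.9]] mid [547.1 155. ] [np.float64(30.156694699818384), np.float64(124.31177599561951)] ang 0.6718261889618088 -90.44702072671893
barfront 292.0 [[198.75465393066406, 188.60205078125], [254.9567108154297, 186.04742431640625], [255.2391815185547, 192.26187133789062], [199.03712463378906, 194.81649780273438]] 
 [[638.2 220.3]
 [645.2  92.8]
 [631.1  91.9]
 [624.  219.1]] mid [634.7 156. ] [np.float64(127.61926166228542), np.float64(14.173972289040842)] ang -86.85065831336799 -176.30798671250133
base 2933.0 [[199.0, 169.0], [260.0, 169.0], [260.0, 247.0], [199.0, 247.0]] 
 [[689.6 228.7]
 [690.8  84.6]
 [508.5  81.3]
 [506.6 222.7]] mid [598.9 154.3] [np.float64(144.0992969644811), np.float64(182.31686802833138)] ang -89.54329240513994 -178.9793558953976
tray 11393.0 [[327.10723876953125, 200.44122314453125], [477.82470703125, 185.85565185546875], [485.333984375, 263.4515380859375], [334.61651611328125, 278.037109375]] 
 [[ 616.4  -71.6]
 [ 654.5 -422.2]
 [ 475.8 -433.9]
 [ 440.7  -88.9]] mid [ 546.8 -254.1] [np.float64(352.698376245843), np.float64(179.02116051683763)] ang -83.80756324269161 -176.27698965149025
[[292.9 473.6]
 [-23.3 389.2]
 [122.6 291.8]]
```

View pics/crop1.png

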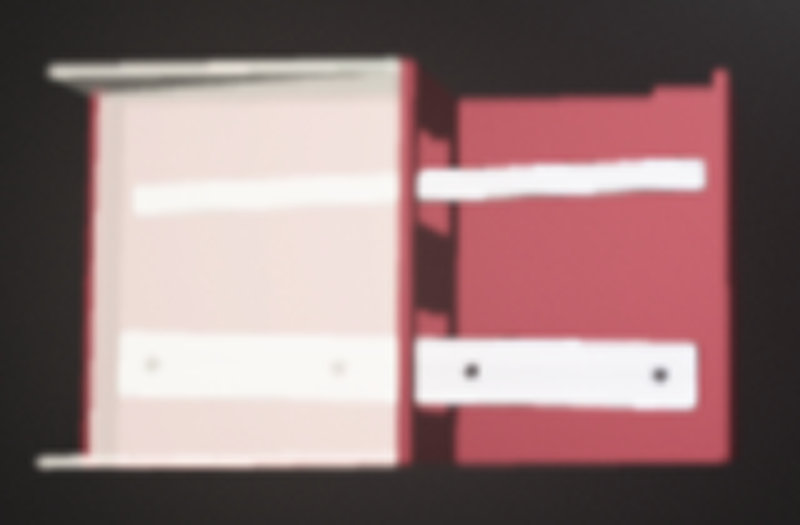

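Crop: wide bar spans crop x 118-696, y 333-408. The lip's outer edge is at x≈730 and the wall's top edge at 400-415. Next, poses for the box, bar and tray in world coordinates.

```bash
python3 - <<'E'
from bench import r
from h import *
s=r.snapshot("top"); np.set_printoptions(precision=1,suppress=True)
c=lambda L:[[115+(u+.5)/5-.5,155+(v+.5)/5-.5] for u,v in L]
print("wide: rear lo/hi, front lo/hi",cast(s,c([(119,396),(119,333),(696,408),(696,343)]),36))
print("narrow rear mid, front mid",cast(s,c([(134,200),(704,174)]),36))
print("lip outer",cast(s,c([(729,72),(729,461)]),66))
print("wall top inner/outer",cast(s,c([(400,60),(400,462),(415,60),(415,462)]),98))
f=s["frame"].astype(int)
t=((f.sum(2)>150)).astype(np.uint8); t[:,:320]=0;t[:,500:]=0;t[:180]=0;t[290:]=0
k=max(cv2.findContours(t,0,1)[0],key=cv2.contourArea)
q=cv2.approxPolyDP(cv2.convexHull(k),6,True).reshape(-1,2);print(q.tolist());w=cast(s,q,16);print(w,w.mean(0))
cv2.imwrite("pics/crop2.png",cv2.resize(s["frame"][180:285,320:495,::-1],None,fx=4,fy=4,interpolation=cv2.INTER_CUBIC))
E
```

```text
wide: rear lo/hi, front lo/hi [[534.2 354.4  36. ]
 [562.6 355.7  36. ]
 [532.2  93.3  36. ]
 [561.3  93.8  36. ]]
narrow rear mid, front mid [[623.3 351.6  36. ]
 [637.6  91.7  36. ]]
lip outer [[678.5  79.   66. ]
 [508.8  76.   66. ]]
wall top inner/outer [[676.2 216.5  98. ]
 [506.5 210.7  98. ]
 [676.2 210.1  98. ]
 [506.6 204.5  98. ]]
[[475, 189], [484, 263], [335, 276], [329, 201]]
[[ 647.3 -416.2   16. ]
 [ 476.8 -431.7   16. ]
 [ 445.1  -90.    16. ]
 [ 615.4  -76.1   16. ]] [ 546.2 -253.5   16. ]
```

```bash
python3 -m handwheel '0 0 0 0 0.12;0 0 0 0 0.12;0 0 0 0 0.12;0 0 0 0 0.12;0 0 0 0 0.12;0 0 0 0 0.12;0 0 0 0 0.12;0 0 0 0 0.12'
```

```text
time: 0.87
position: [242.5, 574.0, 219.1]
ee_rot: [0.766, -0.643, 0.001, 0.003]
contact_force: [0.3, -0.4, 0.4]
grip_width: 87.3
```

View pics/crop2.png

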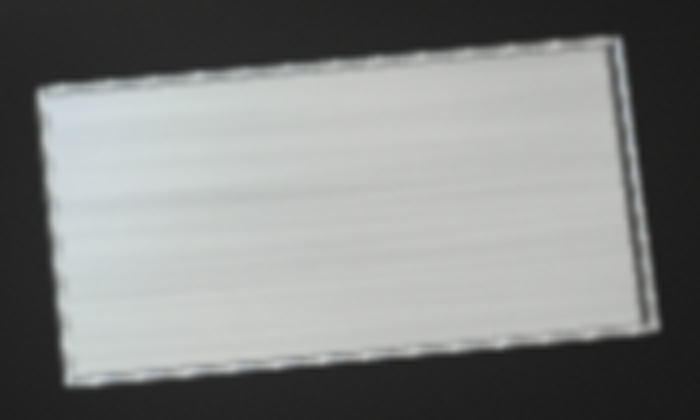

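Tray: long axis heading -84.6°, centre (546,-253). The wide bar's line is x≈547, heading ≈-90.4°. I'll grasp at y≈142.

```bash
python3 -m handwheel '0 0 0 0 0.09;0 0 0 0 0.09;0 32 -23 -1 0;0 32 -23 -1 0;0 32 -23 -1 0;0 32 -23 -1 0;0 32 -23 -1 0;0 32 -23 -1 0'; python3 -m handwheel '0 32 -23 -1 0;0 32 -23 -1 0;0 32 -23 -1 0;0 32 -23 -1 0;0 32 -23 -1 0;0 32 -23 -1 0;0 0 0 0 0'
```

```text
time: 1.53
position: [376.8, 377.7, 222.1]
ee_rot: [-0.704, 0.71, -0.002, -0.005]
contact_force: [0.5, -0.5, -0.0]
grip_width: 87.0
time: 2.12
position: [519.5, 168.8, 230.1]
ee_rot: [-0.702, 0.712, -0.002, -0.005]
contact_force: [0.3, 0.8, 0.3]
grip_width: 87.2
```

```bash
python3 -m handwheel '0 14 -14 20 0;0 13 -13 30 0;0 0 0 35 0;0 0 0 30 0;0 0 0 20 0;0 0 0 0 0;0 0 0 0 0'; python3 - <<'E'
from bench import r
import cv2
print(r.get_obs()["position"])
s=r.snapshot("side"); cv2.imwrite("pics/s1.png",cv2.resize(s["frame"][150:410,110:390,::-1],None,fx=2.5,fy=2.5))
E
```

```text
time: 2.7
position: [550.7, 135.6, 92.4]
ee_rot: [-0.7, 0.715, -0.003, -0.002]
contact_force: [0.1, 0.8, 0.5]
grip_width: 86.6
[550.66748765 135.6206975   92.38717213]
```

View pics/s1.png

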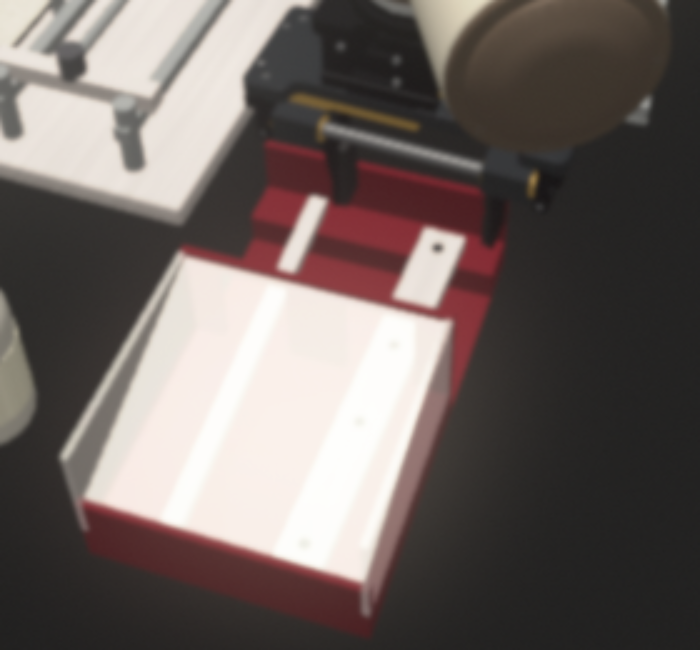

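The fingers straddle the wide bar (hole at crop 437,247) and the narrow bar is clear. Correcting about -6/+4 mm and going down.

```bash
python3 -m handwheel '0 -6 4 0 0;0 0 0 20 0;0 0 0 20 0;0 0 0 0 0;0 0 0 0 0' 5
```

```text
time: 3.17
position: [551.7, 147.5, 61.2]
ee_rot: [-0.701, 0.713, -0.006, 0.007]
contact_force: [0.4, 0.2, 1.0]
grip_width: 87.1
```

```bash
python3 -m handwheel '0 3 4 15 0;0 0 0 0 0;0 0 0 15 0;0 0 0 0 0;0 0 0 0 0' 5
```

```text
time: 3.58
position: [553.9, 149.2, 41.1]
ee_rot: [-0.702, 0.712, -0.009, 0.015]
contact_force: [1.5, -0.5, -0.3]
grip_width: 86.8
```

```bash
python3 -m handwheel '0 0 0 0 0;0 0 0 0 0;0 0 0 0 0;0 0 0 0 0'; python3 -c "
from bench import r
o=r.get_obs();print(o['position'],o['ee_rot'],o['joint_positions'],o['qvel'])"
```

```text
time: 3.92
position: [556.5, 150.8, 46.2]
ee_rot: [-0.702, 0.711, -0.01, 0.019]
contact_force: [-0.2, 0.1, -0.6]
grip_width: 87.2
[556.48881315 150.77789106  46.17555191] [-0.70244528  0.71140573 -0.01030416  0.01914026] [ 0.55172611  0.47036608 -0.36833945  0.01798034 -0.69022471 -0.57802635] [ 0.00099863 -0.01068941  0.0075198   0.00127103 -0.00585421 -0.00158024]
```

```bash
python3 -m handwheel '0 4.5 5 11 0;0 4 5 11 0;0 3 3 9 0;1 0.4 0.6 1.3 0;1 0.4 0.6 1.3 0;1 0.4 0.6 1.3 0' 5
```

```text
time: 4.42
position: [545.4, 139.6, 12.8]
ee_rot: [-0.703, 0.711, -0.012, 0.023]
contact_force: [0.6, -0.9, -0.7]
grip_width: 74.1
```

```bash
python3 -m handwheel '1 -0.5 0 0 0;1 -0.5 0.3 0 0;1 0 0.6 0 0;1 0.4 0.6 1 0;1 0.4 0.6 1 0;1 0.4 0.6 1 0;1 0.4 0.6 1.3 0;1 0.4 0.6 1.3 0' 5
```

```text
time: 5.08
position: [544.7, 140.8, 9.8]
ee_rot: [-0.703, 0.71, -0.013, 0.026]
contact_force: [-0.7, 0.4, 6.7]
grip_width: 28.2
```

```bash
python3 -m handwheel '0.6 0 0 0 0;0.6 0 0 0 0;0.6 0.4 0.6 -4 0;0.6 0.4 0.6 -3 0;1 0.4 0.6 0.5 0;1 0.4 0.6 0.5 0;1 0.4 0.6 0.5 0' 5
```

```text
time: 5.67
position: [542.3, 139.1, 16.3]
ee_rot: [-0.703, 0.71, -0.013, 0.028]
contact_force: [-0.4, 0.8, 2.7]
grip_width: 28.4
```

```bash
python3 -m handwheel '1 0 -1 -8 0;1 -0.5 -1 -8 0;1 -0.5 -1 -8 0;1 -0.5 0 0 0' 5; python3 - <<'E'
from bench import r
import cv2
s=r.snapshot("side"); cv2.imwrite("pics/s2.png",cv2.resize(s["frame"][150:410,110:390,::-1],None,fx=2.5,fy=2.5))
E
```

```text
time: 6.0
position: [542.2, 139.2, 41.4]
ee_rot: [-0.703, 0.711, -0.013, 0.025]
contact_force: [1.0, -0.1, -0.5]
grip_width: 27.7
```

View pics/s2.png

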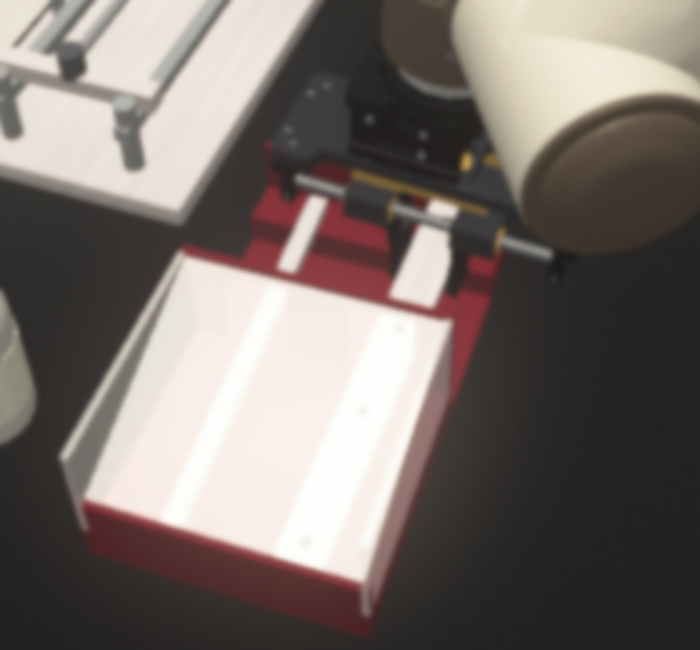

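The bar is tilting, with its rear end staying put (rear hole ~ (306,541) unchanged). Lifting further, then clamping firmly.

```bash
python3 -m handwheel '1 -1 -0.5 -8 0;1 -1 0 -8 0;1 -1 0 -8 0;1 -0.5 0 0 0' 5;python3 -m handwheel '1 0 0 0 0;1 0 0 0 0;1 0 0 0 0' 45; python3 - <<'E'
from bench import r
from h import *
np.set_printoptions(precision=1,suppress=True)
for n in("side","top"):
    s=r.snapshot(n); cv2.imwrite(f"pics/3{n}.png",s["frame"][:,:,::-1])
a=cv2.imread("pics/3side.png")[150:410,110:390]; b=cv2.imread("pics/3top.png")[150:260,110:290]
b=cv2.resize(b,(400,244)); b=cv2.copyMakeBorder(b,0,56,0,0,0); a=cv2.resize(a,(323,300))
cv2.imwrite("pics/3.png",np.hstack([a,b]))
print(r.get_obs()["position"],r.get_obs()["torque"])
E
```

```text
time: 6.38
position: [541.1, 142.3, 66.9]
ee_rot: [-0.703, 0.711, -0.012, 0.025]
contact_force: [-0.1, 0.4, -0.6]
grip_width: 28.0
time: 6.63
position: [540.5, 142.3, 67.4]
ee_rot: [-0.703, 0.711, -0.012, 0.025]
contact_force: [1.5, -0.3, -1.3]
grip_width: 27.3
[540.5 142.3  67.3] [-0.  -0.1 -0. ]
```

View pics/3.png

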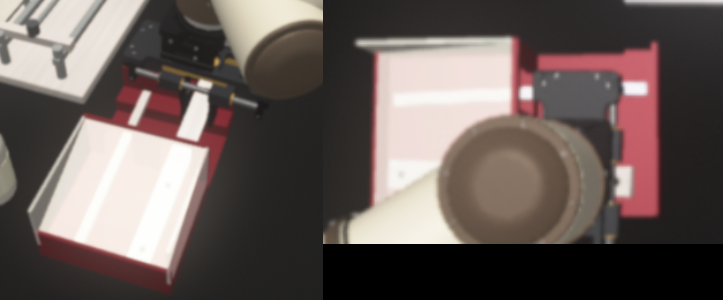

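```bash
python3 - <<'E'
from h import *; import cv2
from bench import r
s=r.snapshot("top"); np.set_printoptions(precision=1,suppress=True)
f=s["frame"].astype(int); m=(f[...,1]>150); m[:,:235]=0; m[:,262:]=0; m[:215]=0;m[250:]=0
ys,xs=np.nonzero(m); print(xs.min(),xs.max(),ys.min(),ys.max())
for z in(95,100):print(cast(s,[[xs.max()+.5,ys.min()-.5],[xs.max()+.5,ys.max()+.5]],z))
s=r.snapshot("side"); f=s["frame"].astype(int)
cv2.imwrite("pics/4.png",cv2.resize(s["frame"][225:400,190:310,::-1],None,fx=3.4,fy=3.4,interpolation=cv2.INTER_CUBIC))
# expected slot edges for wide bar on the side view: wall outer face y~206, x 529..573 , z 26..88
print((proj(s,[[529.4,206,26],[573.4,206,26],[529.4,206,88],[573.4,206,88],[541,212,60],[548,212,60]])-[190,225])*3.4)
E
```

```text
241 248 225 238
[[554.8  99.6  95. ]
 [525.7  99.   95. ]]
[[554.6  99.1 100. ]
 [525.6  98.5 100. ]]
[[292.4 255.8]
 [201.2 229.9]
 [294.1 168.9]
 [197.9 142.7]
 [263.8 212.6]
 [248.8 208.4]]
```

View pics/4.png

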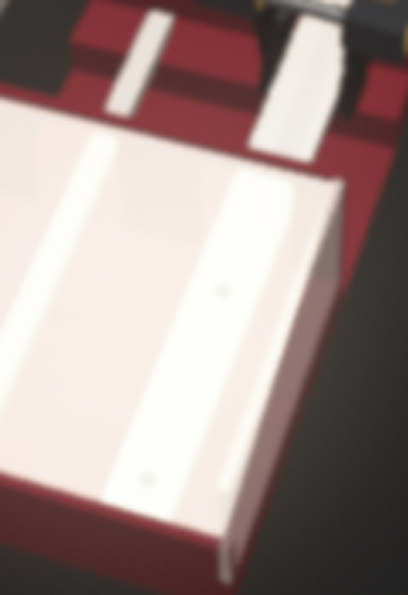

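Bar at slot sits around x≈540, ~5 mm from the slot's middle on the low-x side; shift +x first, then draw out along its own slope.

```bash
python3 -m handwheel '1 0 -4 0 0;1 0 -4 0 0;1 18 -1 -4.5 0;1 20 0 -5 0;1 20 0 -5 0' 45
```

```text
time: 7.25
position: [548.6, 84.8, 79.2]
ee_rot: [-0.705, 0.709, -0.011, 0.022]
contact_force: [0.5, 1.0, -1.3]
grip_width: 27.5
```

```bash
python3 -m handwheel '1 25 0 -9 0;1 25 0 -7 0;1 25 0 -7 0;1 25 0 -7 0' 45;python3 -m handwheel '1 25 0 -8 0;1 25 0 -8 0;1 0 0 0 0' 45; python3 - <<'E'
from bench import r
import cv2,numpy as np
a=[cv2.resize(r.snapshot(n)["frame"][:,:,::-1],(400,300)) for n in("side","top")]
cv2.imwrite("pics/5.png",np.hstack(a)); print(r.get_obs()["torque"])
E
```

```text
time: 7.58
position: [546.7, -19.4, 107.0]
ee_rot: [-0.706, 0.708, -0.01, 0.02]
contact_force: [-0.2, -0.4, -0.9]
grip_width: 27.5
time: 7.83
position: [546.2, -75.9, 123.7]
ee_rot: [-0.705, 0.709, -0.011, 0.02]
contact_force: [0.4, 0.5, 0.2]
grip_width: 27.4
[-0.12091714  0.08758406  0.04839285]
```

View pics/5.png

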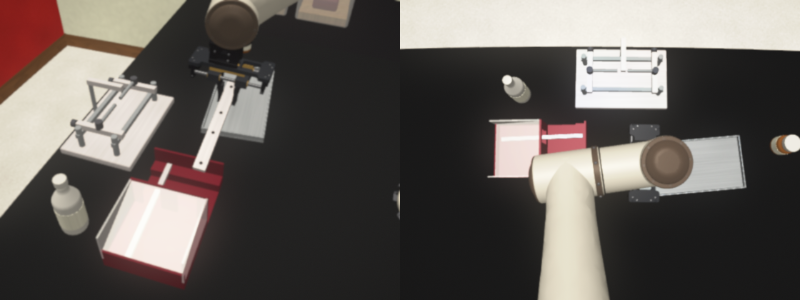

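The bar is out of its slot and held tilted at side px (215,120); the narrow bar is unmoved. Now over to the tray, grip target (554,-338), heading -84.6°.

```bash
python3 -m handwheel '1 25 0 -4 0;1 28 0 0 0;1 28 -1 0 0;1 28 -1 0 0;1 28 -1 0 0;1 28 -1 0 0' 45;python3 -m handwheel '1 28 -1 0 0;1 25 -1 0 0;1 10 0 0 -0.05;1 0 0 0 -0.05;1 0 0 0 0' 45
```

```text
time: 8.43
position: [550.9, -234.4, 121.2]
ee_rot: [0.711, -0.703, 0.007, -0.019]
contact_force: [0.1, 0.6, -1.3]
grip_width: 27.3
time: 8.85
position: [555.2, -300.9, 115.1]
ee_rot: [0.747, -0.665, 0.006, -0.017]
contact_force: [-0.2, -1.2, -1.6]
grip_width: 27.8
```

```bash
python3 -m handwheel '1 20 2 10 0;1 17 2 10 0;1 0 0 15 0;1 0 0 10 0;1 0 0 0 0' 45; python3 - <<'E'
from bench import r
import cv2,numpy as np
a=cv2.resize(r.snapshot("side")["frame"][60:220,250:450,::-1],(500,400)); b=cv2.resize(r.snapshot("top")["frame"][170:300,310:500,::-1],(300,205))
cv2.imwrite("pics/6.png",np.hstack([a,cv2.copyMakeBorder(b,0,195,0,0,0)])); print(r.get_obs()["contact_force"])
E
```

```text
time: 9.27
position: [559.8, -333.3, 65.8]
ee_rot: [0.747, -0.664, 0.005, -0.017]
contact_force: [-0.9, -0.3, -1.9]
grip_width: 27.4
[ 0.60166259 -0.70469177 -1.11923698]
```

View pics/6.png

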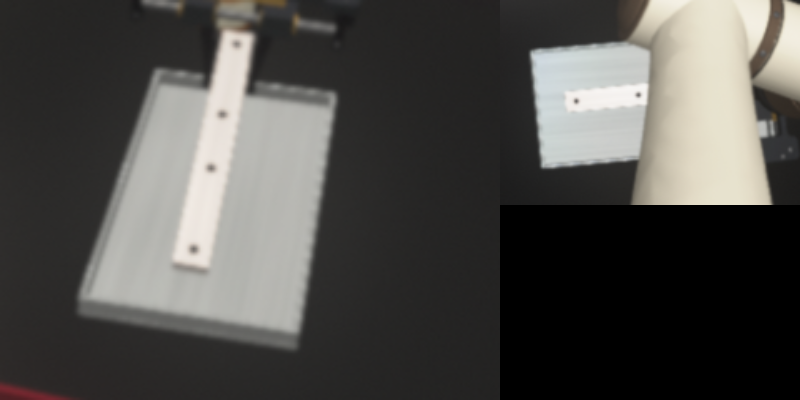

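Bar is over the tray, rear end well inside (top crop 567,102). Lowering until the rear touches, with a light grip so that the bar can pivot flat.

```bash
python3 -m handwheel '1 0 0 7 0;1 0 0 7 0' 30; python3 -m handwheel '1 0 0 5 0;1 0 0 6 0;1 0 0 6 0;1 0 0 6 0' 4
```

```text
time: 9.53
position: [563.5, -332.9, 56.3]
ee_rot: [0.748, -0.663, 0.009, -0.019]
contact_force: [-0.5, 0.4, -1.3]
grip_width: 27.5
time: 9.87
position: [566.0, -332.3, 33.3]
ee_rot: [0.749, -0.662, 0.011, -0.019]
contact_force: [0.3, -0.3, 0.3]
grip_width: 28.4
```

```bash
python3 -m handwheel '1 0 2 6 0;1 0 2 6 0;1 0 2 5 0;1 0 1 4 0' 4
```

```text
time: 10.2
position: [559.8, -333.0, 9.3]
ee_rot: [0.748, -0.663, 0.011, -0.02]
contact_force: [1.5, -0.2, -1.3]
grip_width: 28.2
```

```bash
python3 -m handwheel '1 0 0 3 0;0.63 0 0 1 0;0.6 0 0 0 0;0.5 0 0 -1 0;0.4 0 0 -1 0;0.3 0 0 -1 0' 3; python3 -m handwheel '0.3 0 0 0 0;0.3 0 0 -15 0;0.3 0 0 -25 0;0.3 0 0 -35 0;0.3 0 0 -35 0;0.3 0 0 -35 0;0 0 0 -20 0;0 0 0 0 0'
```

```text
time: 10.7
position: [560.9, -333.0, 9.3]
ee_rot: [0.749, -0.662, 0.012, -0.02]
contact_force: [-0.3, -0.4, 0.3]
grip_width: 47.3
time: 11.37
position: [550.4, -335.5, 177.9]
ee_rot: [0.748, -0.663, 0.008, -0.017]
contact_force: [0.9, -0.1, 0.1]
grip_width: 68.1
```

```bash
python3 -m handwheel '0 30 0 0 0;0 35 0 0 0;0 35 0 0 0;0 35 0 0 0;0 35 0 0 0;0 35 0 0 0;0 0 0 0 0'; python3 - <<'E'
from bench import r
import cv2,numpy as np
from h import *
np.set_printoptions(precision=1,suppress=True)
S=r.snapshot("side");T=r.snapshot("top")
a=cv2.resize(S["frame"][:,:,::-1],(400,300)); b=cv2.resize(T["frame"][160:300,120:500,::-1],(400,147))
cv2.imwrite("pics/7.png",np.hstack([a,cv2.copyMakeBorder(b,0,153,0,0,0)]))
f=T["frame"].astype(int); m=(f.min(2)>225).astype(np.uint8); m[:,:330]=0;m[:,486:]=0;m[:185]=0;m[280:]=0
for c in cv2.findContours(m,0,2)[0]:
    if cv2.contourArea(c)>100: q=cv2.boxPoints(cv2.minAreaRect(c)); w=cast(T,q,14); print(q.tolist(),w,w.mean(0),np.linalg.norm(w[0]-w[1]),np.linalg.norm(w[2]-w[1]))
print(r.get_obs()["contact_force"])
E
```

```text
time: 11.95
position: [575.5, -543.8, 173.8]
ee_rot: [0.75, -0.661, 0.007, -0.019]
contact_force: [0.1, -0.1, -1.7]
grip_width: 86.5
[[347.5445861816406, 228.445556640625], [458.0396423339844, 217.39605712890625], [459.3267517089844, 230.267333984375], [348.8316955566406, 241.31683349609375]] [[ 553.  -118.8   14. ]
 [ 580.9 -374.8   14. ]
 [ 551.2 -376.9   14. ]
 [ 523.6 -121.7   14. ]] [ 552.2 -248.    14. ] 257.4937761348529 29.74970234287116
[-0.3  0.9 -0.7]
```

View pics/7.png

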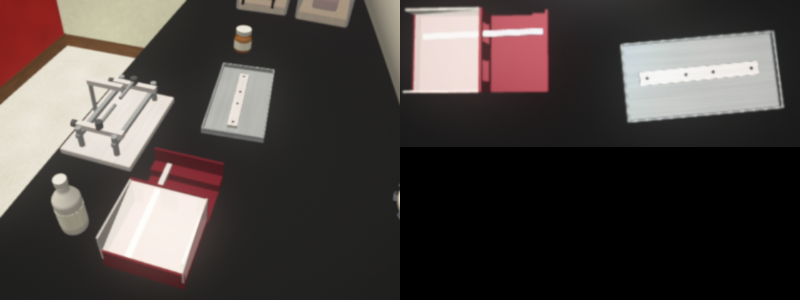

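The bar lies flat in the tray, the narrow bar is in place, and nothing touches the gripper. Handing in.

```bash
python3 -c "
from bench import r
print(r.close_job())"
```

```text
the job is handed in; nothing more can be done
None
```

I took the wide bar out of its slot and laid it in the steel tray, then handed the job in at about 12 s of the 45 s allowed. The hand-in gives no verdict.

**What I did:** I gripped the bar between the stop lip and the wall and tilted it to about 14° with a light grip. Then I clamped it at 45 N and drew it out along its own slope over the lip. In the tray I lowered it rear end first with a light grip so it could pivot down, then released it.

**Last checks:**
- **Position:** the bar's centre measured (552, -248) against the tray's (546, -253), well inside the limits.
- **Flatness:** both views show the bar inside the walls and apparently flat. Seen from above it measured 257 x 30 mm, against 260 x 28. I did not measure its height or tilt directly.
- **Narrow bar:** it is where it began by eye in both views; I did not measure it again.
- **Gripper:** it is clear of everything, with measured forces under 2 N.

**Departures from plan:**
- **Drift:** the tool drifted a few millimetres and tilted about 2–3° during slow moves.
- **First grip:** it was too low and read about 7 N upward, probably from touching the box base, so I let go, raised the gripper and gripped again.
- **Release:** I let go with the bar's front end about 15 mm above the floor by estimate, rather than fully set down. That is under the 30 mm drop limit.

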